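# Lock the scroll-saw drive pulley onto the flat of its shaft

## Robot

A 6-joint arm with a two-finger parallel gripper is mounted at the origin on the work surface. World frame = base frame: x ahead of the robot, y to its left, z up, the work surface at z = 0. Lengths are in mm, angles in rad, forces in N, time in s.
With the tool pointing down it reaches from about 275 to 725 mm from the base axis. Payload 5.6 kg.
Tool frame: the origin (TCP) lies at the very end of the fingers, on their centre line; the grasp point (between the pads) lies 19 mm behind it; z points along the fingers, x is the direction in which the jaws open and shut, and the axes are right-handed (so a half turn about z gives the same grasp; the last joint's range is limited). The gripper opens to 85 mm and grips with 20 to 120 N. Pads are 22 mm wide; open, the fingers measure 114 mm over their backs; the gripper's body (76 mm by 85 mm) begins 54 mm behind the grasp point. The pads swing forward as they close: fully open they stand 13 mm farther back than shut.
Start: joints at [1.526, 0.255, 0.108, 0, -1.424, -0.285], TCP at [178.092, 520.361, 231.283] pointing down, gripper open.
Joint ranges: [-2.95, 2.95], [-1.21, 1.97], [-1.09, 1.5], [-2.87, 1.71], [-2.94, -0.07], [-3.05, 3.05]. Speed limits (rad/s): [2.57, 2.57, 3.14, 3.14, 3.14, 3.14].

## Interface

Orientations are given as a unit quaternion [x, y, z, w].
In Python, from cell import * gives the robot as it stands. The module is installed in compiled form; this text tells all that it offers. Calls block until the motion is done:
- move_pose(position, orientation): joint-space move of the TCP to a pose.
- servo_line(position, velocity=150, ori=None, stop_force=None): straight line of the TCP; ori=None keeps the orientation; velocity is the mean speed in mm/s. With stop_force (N) it stops when the force on the tool has changed by that much, and returns True; else False.
- goto_joints(angles): joint-space move.
- move_gripper(opening, force=None): opening from 0.0 (shut) to 1.0 (fully open); force is the grip in N (None keeps the last); returns when the fingers have stopped.
- hold(seconds).
- inverse_kinematics(position, orientation): joint angles nearest the present ones, or None.
- read_camera(name): name is "side" or "top" or "wrist"; returns (picture, depth): 480x640x3 uint8, red, green, blue; 480x640 float32, mm along the optical axis (not along the pixel's ray), 0 where there is no reading.
- camera_model(name): a dict with "fx", "fy", "cx", "cy" (pixels), "distortion" ([k1, k2, p1, p2, k3] as OpenCV has them; the pictures are not rectified), "pose" (4x4, takes a point from camera to world coordinates). Camera axes: x right, y up, looking along -z (the intrinsics and any distortion apply to the point x, -y, -z); pixel columns grow to the right and rows downward; lengths in mm; the calibration is good to about 2 mm. A picture is of the moment at which its call begins: read the wrist's pose just before it. camera_model takes no time and is no camera call; for the wrist camera it gives the pose at the moment of the call.
A pose or a line that the arm cannot do raises MotionError and nothing moves.
- hand_in(): hands the job in, once; it reports no verdict.
Readings, each from a call of its own:
- get_time_s(): time.
- get_qpos(): joint angles.
- get_qvel(): joint speeds.
- get_joint_torque(): joint torques, N m.
- get_tool_pos(): TCP position.
- get_tool_rot(): TCP orientation.
- get_contact_force(): force on the tool from outside, world axes, zero at the start.
- get_wrist_torque(): the same for the moment, N m.
- get_width(): opening from 0.0 (shut) to 1.0 (fully open).
Only numpy, scipy, OpenCV 4.12 (cv2) and the standard library are available. Lean on these libraries where they do the work, as an engineer would, in place of code of your own. Each camera call takes 0.05 s, during which the arm holds its last target. There are 200 camera calls.

## Task

In the service jig, turn the saw's shaft by its crank until the flat on the shaft faces squarely up at the pulley's setscrew, and only then push the hex key round clockwise until the screw bears hard on the flat and the key stops dead under a firm push. Never screw down onto the round of the shaft, leave the four things lying around the jig where they are, and let go of crank and key at the end.

Things in the scene. Friction and masses are not known exactly. Their poses are not given: they have to be found in the camera images.
- jig: Fixed grey service jig. Origin: underside of its base plate (on the table), straight below the setscrew. Base plate 150 (x) x 220 (y) x 12 mm. A shaft lies along the jig's y axis, 85 mm up, in two bearing pillars at y = +78 and -85 mm (44 mm wide in x, 18 mm thick, tops at 103 mm). Nothing in the jig is higher than 120 mm, save the crank (at most 145 mm) and the hex key.
- boss (a point): Top of the setscrew boss, 20 mm diameter, on the pulley's hub, 110 mm above the table. The hub (40 mm diameter, jig y = -19 to 19 mm) and aluminium pulley (64 mm diameter, y = 22 to 48 mm, top at 117 mm) are held still in the jig; only the shaft turns inside them.
- shaft: Steel shaft, 24 mm diameter, with one flat 3 mm deep, 16 mm wide, along its whole length. Origin on its axis, straight below the setscrew; y along the shaft (parallel to the jig's y). Its z axis is the flat's outward normal: the flat faces the setscrew when z points straight up. At the start the flat is 0.55 to 1.35 rad from up, turned towards the jig's +x. It has to be turned back by that.
- shaft_end (a point): Centre of the shaft's bare end on the jig's +y side, 120 mm from the setscrew, where the flat is seen. The shaft turns stiffly (about 3 N at the crank pin), stays where it is left, and turns both ways between stops: flat 1.7 rad from up towards the jig's +x, 0.7 rad past up towards -x.
- crank_pin (a point): Middle (push point) of the round steel crank pin: 13 mm diameter, parallel to the shaft, 50 mm from its axis, from 124 to 174 mm from the setscrew towards the jig's -y; this point at 150 mm. Free space around it. Its dark crank arm (22 x 12 mm) is fixed to the shaft 0.8 rad round from the flat's normal: with the flat up, the arm leans 46 deg from upright towards the jig's -x.
- screw: The setscrew, in the boss on top of the hub, axis vertical. Origin on its axis in the socket mouth, 110 mm above the table when backed off. It has a coarse quick thread and sinks 1.5 mm per rad of key turn. How far it is backed off at the start differs: it needs about 2.2 to 4.1 rad to reach the flat, but only 0.2 to 2.1 rad to reach the round of a wrongly turned shaft.
- key: L-shaped dark steel hex key, 7 mm thick, standing in the setscrew's socket; it stays there and turns the screw. Origin on the screw's axis in the socket mouth. Its short leg rises 40 mm; from there the long arm runs level along the key's x axis to 96 mm, its centre 40 mm above the origin (150 mm above the table, sinking up to 7 mm). Clockwise from above tightens.
- key_end (a point): Centre of the far end of the key's arm, 96 mm from the screw's axis. The arm's sweep is free, also for fingertips up to 20 mm below it. Pushed 75 mm from the axis it turns with 3 to 4 N until the screw meets the flat; it then grows about 1 to 2 N stiffer over 0.75 rad and stops dead: the screw is home (70 N on the flat). Push to 8 N or more there; 25 N does no harm. It stays where it is left.
- cutout: Bystander: fish-shaped piece of sawn wood, about 88 x 52 x 14 mm, lying on the table. Origin at its underside, under the round head.
- collar: Bystander: spare steel shaft collar, 40 mm outside, 25 mm bore, 14 mm high, lying on the table. Origin at the centre of its underside.
- driver: Bystander: screwdriver 180 mm long lying on the table.
- glue: Bystander: white glue bottle, 48 mm diameter, 110 mm tall, standing on the table. Origin at the centre of its underside.

How it is judged:
By the outcome, as a careful person would: the job done as asked, in the order asked, and still so for the second after the job is handed in, with the robot touching nothing.
It also fails if it takes over 58 s, if anything falls off the work surface, if the arm or the gripper's body presses on something with over 40 N, if the wrist force passes 120 N, or if a joint passes its speed limit or range.

## Working session

There is one attempt and no reset: what is moved stays moved. The work goes in short steps, each a Python script; the robot and the scene stay as the last script left them, time stands still between calls to the robot, and variables do not carry over. Pictures are saved under pics/ and viewed, about 8 in all and at most 12, crops included, and the job is handed in when it is done.

```bash
mkdir -p pics; cat > h.py <<'E'
from cell import *
import numpy as np, cv2
def cam(name,fn=None):
    m=camera_model(name); p,d=read_camera(name)
    if fn: cv2.imwrite('pics/'+fn,p[:,:,::-1]); np.savez('pics/'+fn+'.npz',p=p,d=d,pose=m['pose'])
    return m,p,d
def ray(m,u,v):
    K=np.array([[m['fx'],0,m['cx']],[0,m['fy'],m['cy']],[0,0,1.]])
    a=cv2.undistortPoints(np.array([[[u,v]]],float),K,np.array(m['distortion'],float))[0,0]
    T=np.array(m['pose']); return T[:3,3],T[:3,:3]@np.array([a[0],-a[1],-1])
def onz(m,u,v,z):
    o,r=ray(m,u,v); return o+r*(z-o[2])/r[2]
def dep(m,d,u,v):
    o,r=ray(m,u,v); return o+r*d[int(v),int(u)]
E
python3 - <<'E'
from h import *
for n in('top','side'):
    m,p,d=cam(n,n+'0.png'); print(n,np.round(m['pose'],3).tolist(),m['fx'],m['distortion'])
print(get_tool_rot(),get_time_s(),get_contact_force())
E
```

```text
top [[-0.017, 0.979, -0.202, 456.083], [-1.0, -0.017, 0.0, 118.114], [-0.003, 0.202, 0.979, 763.6], [0.0, 0.0, 0.0, 1.0]] 475.1216406684278 [-0.04616157  0.          0.          0.          0.        ]
side [[-0.974, 0.1, -0.201, 430.343], [-0.225, -0.463, 0.858, 718.995], [-0.007, 0.881, 0.473, 462.692], [0.0, 0.0, 0.0, 1.0]] 455.64444718078 [-0.03703154  0.          0.          0.          0.        ]
[-5.81426199e-01  8.13598727e-01 -5.11586198e-04 -6.52334520e-04] 0.1 [ 1.23462833  0.35997279 -0.289289  ]
```

View pics/top0.png

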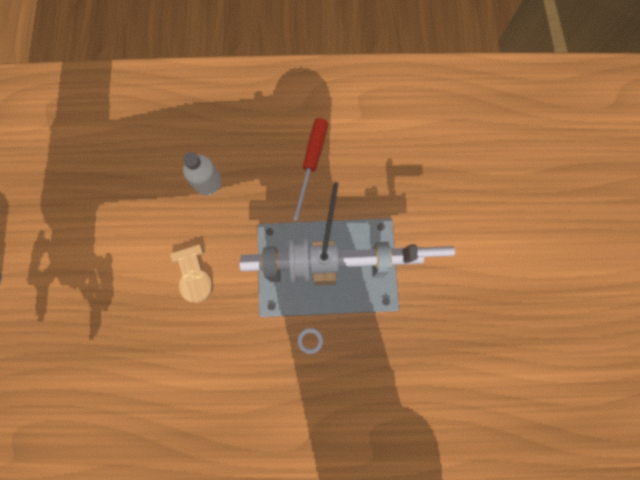

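View pics/side0.png

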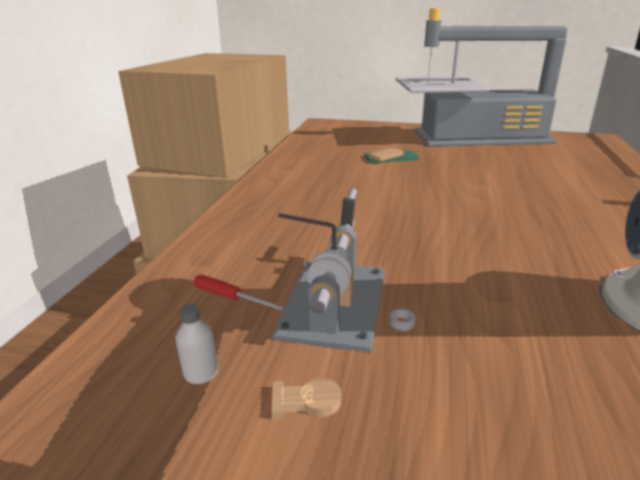

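The top view shows the jig around (327,267), with the bare shaft end at (242,263), the crank at right (410,253) and the key from (324,257) to (335,184). Jig axes are roughly the world axes. Next I measure these points.

```bash
python3 - <<'E'
from h import *
z=np.load('pics/top0.png.npz'); p,d=z['p'].astype(int),z['d']; m=camera_model('top')
K=np.array([[m['fx'],0,m['cx']],[0,m['fy'],m['cy']],[0,0,1.]])
v,u=np.mgrid[0:480,0:640]
a=cv2.undistortPoints(np.stack([u,v],-1).reshape(-1,1,2).astype(float),K,np.array(m['distortion'],float)).reshape(480,640,2)
T=np.array(m['pose']); P=(np.stack([a[...,0],-a[...,1],-np.ones((480,640))],-1)*d[...,None])@T[:3,:3].T+T[:3,3]
np.save('pics/P.npy',P)
hsv=cv2.cvtColor(z['p'],cv2.COLOR_RGB2HSV)
box=(u>225)&(u<470)&(v>170)&(v<330)
# plate
pl=box&(hsv[...,1]<70)&(abs(P[...,2]-12)<6)
c=np.argwhere(pl)[:,::-1].astype(np.float32)
w=np.array([onz(m,x,y,12)[:2] for x,y in c],np.float32)
r=cv2.minAreaRect(w); print('plate',r,len(c)); print(cv2.boxPoints(r))
# key
k=box&(P[...,2]>138)&(v<262)&(u<345)&(u>315)
ys=np.argwhere(k); print('key px',len(ys),ys.min(0),ys.max(0)); 
for row in range(182,264,5):
    uu=np.where((hsv[row,315:345,2]<75)&(d[row,315:345]>0))[0]+315
    if len(uu): print(row,uu.min(),uu.max(),np.round(onz(m,uu.mean(),row,150),1),np.round(P[row,int(uu.mean())],1))
print('pin/arm')
for col in range(396,462,4):
    rr=[i for i in range(235,275) if P[i,col,2]>60]
    if rr: print(col,rr[0],rr[-1],np.round(P[rr[len(rr)//2],col],1), np.round(P[rr,col,2].max(),1))
print('shaft')
for col in list(range(238,262,4))+list(range(342,376,6)):
    rr=[i for i in range(235,290) if 60<P[i,col,2]<110]
    if rr: print(col,rr[0],rr[-1],np.round(onz(m,col,np.mean(rr),85),1),np.round(P[rr,col,2],1))
E
```

```text
plate ((594.636962890625, 108.07377624511719), (258.5682067871094, 219.1417999267578), 1.4473435878753662) 8781
[[462.62653   214.34422  ]
 [468.16168    -4.7276525]
 [726.6474      1.8033295]
 [721.11224   220.8752   ]]
key px 397 [176 316] [261 338]
187 334 335 [650.9  96.5 150. ] [649.8  97.3 153.3]
192 333 334 [643.9  98.  150. ] [643.4  98.7 151.7]
197 332 334 [636.9  98.8 150. ] [456.1 118.1 763.6]
202 331 333 [630.  100.3 150. ] [629.1 100.4 152.9]
207 331 332 [623.  101.2 150. ] [622.6 101.9 151.7]
212 330 331 [616.2 102.6 150. ] [615.7 103.4 151.9]
217 329 331 [609.3 103.5 150. ] [608.5 103.5 153.4]
222 328 330 [602.5 104.9 150. ] [601.7 105.  153.2]
227 327 329 [595.7 106.4 150. ] [594.9 106.5 153.4]
232 326 329 [589.  107.2 150. ] [588.  107.9 154.4]
237 325 328 [582.2 108.7 150. ] [581.6 109.4 153. ]
242 324 326 [575.6 110.8 150. ] [574.9 110.8 153.2]
247 324 326 [568.9 110.9 150. ] [568.5 110.9 152. ]
252 323 324 [562.2 113.  150. ] [562.4 113.6 149.4]
257 322 325 [555.6 113.1 150. ] [560.4 113.5 120.8]
pin/arm
396 248 263 [563.7   9.7  97.8] 98.6
400 248 263 [563.4   4.
[... 1181 characters left out ...]
66 [564.2  85.9  85. ] [85.7 91.  89.6 92.1 92.  94.8 94.9 97.7 97.8 96.1 95.9 96.1 94.5 92.1
 91.  91.1 86.4]
348 250 266 [564.1  77.2  85. ] [87.4 87.9 91.2 93.5 92.8 99.3 96.9 98.6 96.6 98.1 95.2 96.6 93.8 91.5
 91.8 89.3 85.8]
354 250 265 [564.7  68.5  85. ] [88.3 91.4 89.6 93.3 93.9 96.5 95.7 95.  96.7 95.3 97.4 92.8 94.6 94.1
 91.7 89.6]
360 249 265 [565.2  59.8  85. ] [87.3 86.9 92.  89.9 93.4 94.1 95.8 96.9 97.7 96.6 97.4 95.6 97.  94.3
 94.  89.9 86.2]
366 249 265 [565.1  51.1  85. ] [87.6 88.6 89.4 90.5 93.6 94.1 94.7 97.3 97.6 96.6 93.8 96.2 92.7 94.5
 91.7 87.7 89. ]
372 249 265 [564.4  42.5  85. ] [87.  89.3 93.5 94.4 95.2 96.9 97.8 97.1 97.1 96.8 97.1 93.9 93.8 89.5
 88.6 83.2]
```

```bash
cat >> h.py <<'E'
from scipy.spatial.transform import Rotation as R
def down(yaw): return np.array([np.cos(yaw/2),np.sin(yaw/2),0,0])
def px(m,p):
    T=np.array(m['pose']); c=T[:3,:3].T@(np.array(p)-T[:3,3]); c=c*[1,-1,-1]
    K=np.array([[m['fx'],0,m['cx']],[0,m['fy'],m['cy']],[0,0,1.]])
    return cv2.projectPoints(c.reshape(1,3),np.zeros(3),np.zeros(3),K,np.array(m['distortion'],float))[0].ravel()
E
python3 - <<'E'
from h import *
for y in (0.026,0.026+np.pi):
    print(y,inverse_kinematics([565,-37,260],down(y)))
y=0.026 if abs(inverse_kinematics([565,-37,260],down(0.026))[5])<abs(inverse_kinematics([565,-37,260],down(.026+np.pi))[5]) else .026+np.pi
m=camera_model('wrist'); T=np.array(m['pose']); Rt=R.from_quat(get_tool_rot()).as_matrix()
print('cam in tool',Rt.T@(T[:3,3]-get_tool_pos()), np.round(Rt.T@T[:3,:3],2))
move_pose([565,-20,270],down(y))
m,p,d=cam('wrist','w1.png'); print(y,get_qpos(),get_time_s(),m['fx'])
print(np.round(m['pose'],3))
E
```

```text
0.026 [ 0.21079479  0.28182806  0.21626794  0.         -1.50523621  2.95679786]
3.167592653589793 [ 0.21079479  0.28182806  0.21626794  0.         -1.50523621 -0.18479479]
cam in tool [   0.70142885  -82.94970662 -141.06624962] [[ 1.   -0.    0.  ]
 [-0.   -0.95 -0.33]
 [ 0.    0.33 -0.95]]
3.167592653589793 [ 2.42605242e-01  2.79061346e-01  2.37360584e-01 -1.60716452e-04
 -1.52920919e+00 -2.15242552e-01] 2.5167 372.34261657397377
[[-1.00000e+00  2.60000e-02  9.00000e-03  5.65980e+02]
 [-2.70000e-02 -9.45000e-01 -3.27000e-01 -1.03575e+02]
 [ 1.00000e-03 -3.27000e-01  9.45000e-01  4.10983e+02]
 [ 0.00000e+00  0.00000e+00  0.00000e+00  1.00000e+00]]
```

View pics/w1.png

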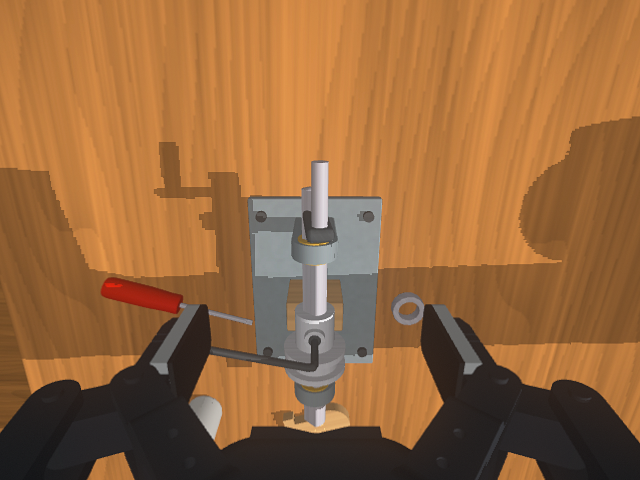

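The wrist view shows the pin from (320,160) to (320,215), the shaft at rows 262–305 around column 314, and the socket and key leg at (314,341). Now I measure edge columns and depth from it.

```bash
python3 - <<'E'
from h import *
z=np.load('pics/w1.png.npz'); p,d=z['p'],z['d']; m=camera_model('wrist'); m['pose']=z['pose']
hsv=cv2.cvtColor(p,cv2.COLOR_RGB2HSV)
P=lambda v,u: dep(m,d,u,v)
for row in list(range(164,212,6))+list(range(266,306,5)):
    us=[u for u in range(290,345) if d[row,u]>0 and P(row,u)[2]>(110 if row<215 else 70)]
    g=p[row,300:340].astype(int).sum(1)//3
    zs=[P(row,u)[2] for u in us]
    l,r=us[0],us[-1]+1; h=135 if row<215 else 85
    print(row,l,r,np.round(onz(m,(l+r-1)/2,row,h),1),np.round(zs,0).astype(int), g[l-300:r-300])
E
```

```text
164 311 329 [561.7 -60.3 135. ] [136 136 138 138 138 140 139 140 140 140 140 139 139 138 139 137 138 134] [112 115 124 133 148 159 174 186 196 205 213 219 224 223 217 216 207 159]
170 311 329 [561.6 -55.8 135. ] [135 136 138 139 139 140 140 140 140 138 140 140 140 140 138 137 137 133] [112 114 125 133 147 158 173 185 195 203 212 218 222 221 215 215 205 156]
176 311 328 [561.8 -51.3 135. ] [136 138 138 139 139 139 139 140 140 140 139 139 139 139 138 139 136] [111 114 125 133 147 159 174 185 194 203 211 217 222 220 215 215 204]
182 311 328 [561.7 -46.8 135. ] [136 136 138 140 138 140 138 140 140 139 139 140 140 139 138 137 138] [111 114 123 133 147 160 173 185 194 204 212 217 221 219 216 215 203]
188 311 328 [561.5 -42.2 135. ] [135 137 138 139 139 139 140 139 138 139 140 139 138 137 137 135] [108 114 124 133 147 159 173 186 194 204 209 217 222 218 217 215 200]
194 311 328 [561.4 -37.6 135. ] [135 137 138 137 139 140 139 140 140 140 139 140 140 138 138 137 137] [107 115 124 133 147 160 174 186 194 204 210 218 222 218 217 215 198]
200 311 328 [561.2 -32.9 135. ] [136 136 138 139 139 140
[... 1247 characters left out ...]
124 125 126 127 123 126 127 128 125 151 181 209 216 218 220
 218 216 211 210 203 191]
291 303 327 [562.   71.8  85. ] [85 87 88 89 90 91 92 93 94 94 94 96 95 95 95 95 93 94 93 93 93 92 89 88] [131 128 126 123 125 126 126 122 125 127 128 125 150 181 210 215 219 220
 217 215 212 210 200 215]
296 303 327 [561.8  77.3  85. ] [86 86 89 90 88 92 91 91 92 93 95 96 96 95 96 94 94 95 95 93 92 92 90 85] [130 128 125 124 125 126 125 124 126 127 128 125 151 181 210 215 219 220
 217 214 210 209 201 204]
301 303 327 [561.7  82.9  85. ] [84 87 87 89 89 90 91 91 93 94 94 94 97 96 94 94 94 93 95 95 93 91 89 86] [130 127 125 124 125 125 125 121 126 127 127 126 151 182 209 215 219 220
 216 215 209 210 202 160]
```

The flat and its upper edge (u≈315) are visible, nearly centred on the shaft, so the flat is about 0.73 rad from up. The pin–axis offset of -3.6 mm agrees, since it puts the arm at about -0.07. I'll grip the pin loosely and follow the arc.

```bash
python3 - <<'E'
from h import *
q=down(0.026+np.pi)
x0,y0=561.6,-37.5
move_gripper(0.6); move_pose([x0,y0,170],q)
print(servo_line([x0,y0,116],100,stop_force=15))
f0=get_contact_force()
move_gripper(0.0,20); print('w',get_width(),get_tool_pos(),get_contact_force()-f0)
ph=-0.072; xc=x0-50*np.sin(ph)
for f in np.linspace(ph,-0.8,9)[1:]:
    servo_line([xc+50*np.sin(f),y0,66+50*np.cos(f)],50)
    print(round(f,2),np.round(get_tool_pos(),1),np.round(get_contact_force()-f0,1))
cam('wrist','w2.png');cam('top','t2.png');cam('side','s2.png');print(get_time_s())
E
```

```text
False
w 0.14318266189075812 [562.14135496 -37.47386896 116.63672575] [ 0.64914158 -0.16999288  0.32717305]
-0.16 [559.  -37.5 116.5] [ 4.9 -1.9  0.3]
-0.25 [555.1 -37.6 116.1] [ 5.1 -1.7  3.2]
-0.34 [550.8 -37.7 115.1] [ 5.5 -1.8  4.4]
-0.44 [546.4 -37.8 113.2] [ 5.2 -2.2  4.1]
-0.53 [541.7 -37.9 110.5] [ 5.4 -3.   4.2]
-0.62 [537.6 -37.9 107.7] [ 5.2 -3.6  3.1]
-0.71 [533.9 -38.  104.6] [ 5.6 -2.7  1.6]
-0.8 [530.3 -38.  101.4] [ 6.3 -3.9  1.5]
6.7083
```

```bash
cat > meas.py <<'E'
from h import *
def shaft(fn):
    m,p,d=cam('wrist',fn)
    for row in range(266,306,8):
        g=p[row,295:335].astype(int).sum(1)//3; print(row,g)
    T=np.array(m['pose']);P=[]
    for v in range(264,304):
        for u in range(295,335):
            if d[v,u]>0: P.append(dep(m,d,u,v))
    P=np.array(P); P=P[(P[:,2]>70)&(P[:,2]<110)]
    P[:,0]+=0.026*(P[:,1]-64)
    for x in np.arange(548,578,1.5):
        s=P[abs(P[:,0]-x)<.75]
        if len(s)>5: print(x,len(s),round(s[:,2].mean(),2))
    P=[]
    for v in range(165,212):
        for u in range(290,400):
            if d[v,u]>0: P.append(dep(m,d,u,v))
    P=np.array(P); P=P[(P[:,2]>105)]; P[:,0]+=0.026*(P[:,1]+37)
    print('pin x',P[:,0].min(),P[:,0].max(),'n',len(P),'ztop',np.percentile(P[:,2],95))
E
python3 - <<'E'
from meas import *
q=down(0.026+np.pi)
move_gripper(0.6); print(get_tool_pos())
p=get_tool_pos(); servo_line([p[0],p[1],175],150); move_pose([565,-20,270],q)
shaft('w3.png'); print(get_time_s())
a=cv2.imread('pics/w3.png')[130:400,220:430]; b=cv2.imread('pics/s2.png')[170:350,250:400]
cv2.imwrite('pics/c3.png',np.hstack([cv2.resize(a,(466,600)),cv2.resize(b,(330,600))]))
E
```

```text
[528.86313523 -37.4465306  100.51481684]
266 [156 156 157 158 159 160 163 129 115 122 153 211 213 210 207 204 198 196
 198 198 202 204 200 203 207 206 206 207 207 211 216 206 161 156 157 156
 156 156 157 158]
274 [160 160 160 160 161 161 162 129 114 121 146 206 211 209 206 203 200 201
 203 206 205 208 200 202 206 205 206 209 207 212 216 204 160 159 161 163
 162 162 160 159]
282 [103 103 103 103 103 103 103 102 117 121 141 203 212 209 206 204 201 201
 204 205 206 207 200 201 206 205 207 210 207 213 216 206 113 102 104 104
 104 104 104 104]
290 [105 106 105 105 105 106 106 103 114 122 135 200 212 210 207 204 201 201
 203 205 205 206 199 201 206 205 206 210 208 213 217 205 108 102 104 104
 104 104 104 103]
298 [102 102 102 102 102 103 102  99 117 120 133 193 212 209 206 205 201 201
 202 203 203 205 198 201 206 205 208 210 209 213 217 197 103 103 104 103
 103 104 105 104]
551.0 40 87.06
552.5 79 90.2
554.0 41 92.29
555.5 80 92.76
557.0 40 92.76
558.5 80 93.0
560.0 80 92.94
561.5 40 92.99
563.0 79 92.96
564.5 40 93.19
566.0 80 92.98
567.5 55 93.15
569.0 64 92.94
570.5 70 92.51
572.0 51 91.04
573.5 61 87.86
575.0 6 81.88
pin x 522.4119535094105 535.4127654258834 n 767 ztop 125.00358170628715
8.35
```

View pics/c3.png

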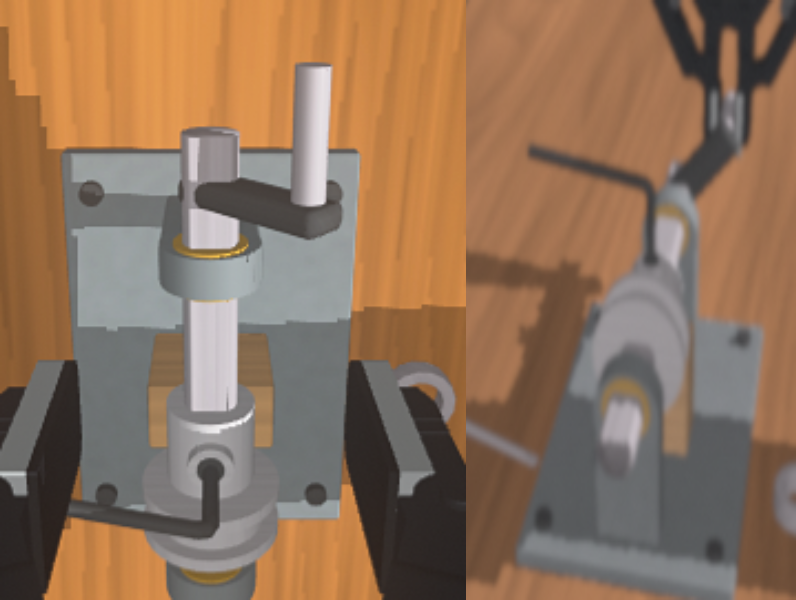

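The flat is up. The depth profile across it is level at about 93 mm (slope ≲0.02), and the pin is 36 mm to -x of the axis, where 35.9 is expected. Next I locate the screw axis and push the key, straddling it with the jaws.

```bash
cat > key.py <<'E'
from h import *
def pose(S,psi,lead,turn,sgn=-1,rad=75,z0=133):
    e=np.array([np.cos(psi),np.sin(psi)]); t=np.array([np.sin(psi),-np.cos(psi)])
    xy=np.array(S)+rad*e+lead*t
    return [xy[0],xy[1],z0-1.5*turn], down(psi+sgn*np.pi/2), t
def sweep(S,psi0,psi,end,lead,sgn,step=0.15,vel=60,stop=9):
    while psi>end:
        psi=max(psi-step,end); p,q,t=pose(S,psi,lead,psi0-psi,sgn)
        hit=servo_line(p,vel,ori=q,stop_force=stop)
        tp=get_tool_pos(); f=get_contact_force(); r=tp[:2]-np.array(S)
        act=np.arctan2(r[1],r[0])+np.arctan2(lead,75)
        print(round(psi,2),hit,'act',round(act,3),'err',np.round(tp-p,1),'F',np.round(f,1),'tan',round(-float(f[:2]@t),1),'w',round(get_width(),3),'t',round(get_time_s(),1))
        if hit: return psi,True
    return psi,False
E
python3 - <<'E'
from key import *
z=np.load('pics/w3.png.npz'); p,d=z['p'],z['d']; m=camera_model('wrist'); m['pose']=z['pose']
print('socket',onz(m,314,341,110),'leg top',onz(m,314,365,150))
mt=camera_model('top'); print('top key end',onz(mt,335,183.5,150),'pin top cam',onz(mt,432,251.2,135), 'boss leg top', onz(mt,323.5,258,150))
# key arm centreline in wrist view at z=150
for u in range(225,300,15):
    vs=[v for v in range(335,385) if d[v,u]>0 and dep(m,d,u,v)[2]>135]
    if vs: print(u,vs[0],vs[-1],np.round(onz(m,u,np.mean(vs),151.5),1))
S=[561.8,112.5]
for psi in np.arange(-.174,-5.1,-.8):
    p_,q_,_=pose(S,psi,11,0); print(round(psi,2),inverse_kinematics(p_,q_))
E
```

```text
socket [561.37983972 110.73813932 110.        ] leg top [561.41626485 105.94757014 150.        ]
top key end [655.795176   95.7100563 150.       ] pin top cam [563.35450797 -33.08288439 135.        ] boss leg top [554.29220043 113.12232286 150.        ]
225 335 384 [635.7 101.  151.5]
240 335 384 [623.2 100.7 151.5]
255 335 363 [610.5  92.1 151.5]
270 358 365 [598.3 102.1 151.5]
285 360 368 [585.8 104.3 151.5]
-0.17 [ 0.38270422  0.47368542  0.17884491  0.         -1.27595582  1.01409211]
-0.97 [ 0.33613173  0.39129799  0.04922988  0.         -1.22872822  0.26066459]
-1.77 [ 0.36822081  0.28123551 -0.11136602  0.         -1.1781948  -0.57142448]
-2.57 [ 0.47822248  0.20978005 -0.20736405  0.         -1.15365223 -1.48142616]
-3.37 [ 0.58540098  0.23180087 -0.17850078  0.         -1.16049468 -2.38860465]
-4.17 None
-4.97 [ 0.55051487  0.43410194  0.11561076  0.         -1.25230514  2.32946677]
```

```bash
python3 - <<'E'
from key import *
S=[561.8,110.5]; psi0=-.174
move_gripper(0.36,80)
p,q,t=pose(S,psi0,0,0); move_pose([p[0],p[1],215],q)
print('down hit',servo_line(p,120,stop_force=12),get_tool_pos(),'w',get_width())
print(sweep(S,psi0,psi0,-1.1,11.5,-1))
cam('wrist','w4.png'); cam('top','t4.png')
a=cv2.imread('pics/t4.png')[150:330,230:470]; cv2.imwrite('pics/c4.png',cv2.resize(a,(720,540)))
E
```

```text
down hit False [636.25595739  97.45336209 134.10624533] w 0.3560851238112839
-0.32 False act -0.32 err [0.3 0.2 0.7] F [-0.1  1.3  0.6] tan 1.2 w 0.358 t 11.2
-0.47 False act -0.469 err [0.4 0.2 0.4] F [0.9 2.2 0.7] tan 2.4 w 0.36 t 11.5
-0.62 False act -0.62 err [0.3 0.1 0.2] F [0.  2.2 1.1] tan 1.8 w 0.362 t 11.8
-0.77 False act -0.771 err [0.3 0.1 0. ] F [0.8 1.2 1.5] tan 1.4 w 0.363 t 12.2
-0.92 False act -0.922 err [ 0.2 -0.  -0. ] F [0.1 2.3 1.3] tan 1.5 w 0.362 t 12.5
-1.07 False act -1.072 err [ 0.2 -0.1 -0. ] F [1.  1.4 0. ] tan 1.6 w 0.36 t 12.9
-1.1 False act -1.094 err [ 0.4  0.1 -0. ] F [1.8 2.5 0.5] tan 2.7 w 0.36 t 13.1
(-1.1, False)
```

View pics/w4.png

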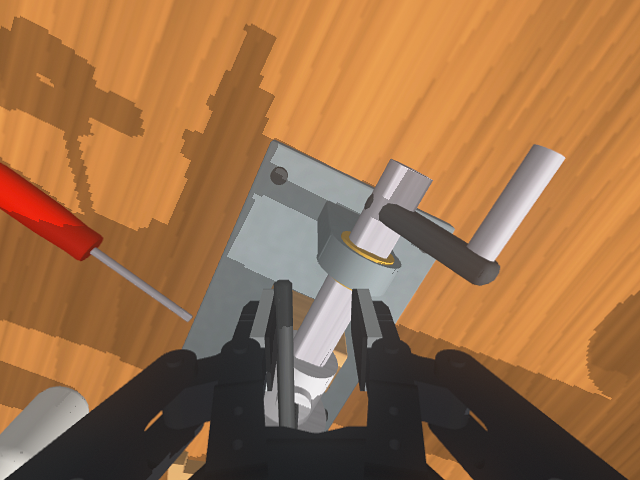

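The key sits between the jaws at (285,350), against the left pad, and follows the tool. I'll carry on.

```bash
python3 - <<'E'
from key import *
S=[561.8,110.5]; psi0=-.174
print(sweep(S,psi0,-1.1,-3.5,11.5,-1,step=.2,vel=70)); print(get_qpos())
E
```

```text
-1.3 False act -1.304 err [-0.2 -0.4  0. ] F [0.8 1.  0.4] tan 1.1 w 0.358 t 13.6
-1.5 False act -1.5 err [ 0.  -0.3 -0. ] F [1.2 0.6 0. ] tan 1.2 w 0.356 t 13.9
-1.7 False act -1.698 err [ 0.  -0.3 -0. ] F [ 1.4 -0.1  0.2] tan 1.4 w 0.358 t 14.3
-1.9 False act -1.898 err [ 0.  -0.3 -0.1] F [0.5 0.  0.4] tan 0.5 w 0.362 t 14.7
-2.1 False act -2.098 err [-0.  -0.3 -0.1] F [ 0.1 -0.3 -0. ] tan 0.2 w 0.36 t 15.1
-2.3 False act -2.298 err [-0.1 -0.2 -0.2] F [ 0.  -0.4  0. ] tan 0.3 w 0.362 t 15.4
-2.5 False act -2.498 err [-0.1 -0.2 -0.1] F [ 0.9 -1.3  0.4] tan 1.6 w 0.357 t 15.8
-2.7 False act -2.698 err [-0.1 -0.2 -0.2] F [ 0.6  0.  -0.3] tan 0.2 w 0.359 t 16.1
-2.9 False act -2.899 err [-0.  -0.1 -0.1] F [ 0.2 -0.6 -0. ] tan 0.6 w 0.356 t 16.5
-3.1 False act 3.184 err [-0.  -0.1 -0.1] F [-0.8 -1.2  0.5] tan 1.2 w 0.36 t 16.9
-3.3 False act 2.984 err [-0.  -0.1 -0.1] F [ 0.1 -1.1 -0.9] tan 1.0 w 0.363 t 17.2
-3.5 False act 2.784 err [-0.  -0.1 -0. ] F [-1.  -0.1 -0.9] tan 0.4 w 0.359 t 17.6
(-3.5, False)
[ 5.92240336e-01  2.46864097e-01 -1.71910652e-01 -4.00130392e-04
 -1.15160019e+00 -2.51587154e+00]
```

```bash
python3 - <<'E'
from h import *
cam('wrist','w5.png'); cam('side','s5.png')
b=cv2.imread('pics/s5.png')[150:350,230:430];a=cv2.imread('pics/w5.png')[150:480,180:460]
cv2.imwrite('pics/c5.png',np.hstack([cv2.resize(a,(400,471)),cv2.resize(b,(400,471))]))
E
```

```text
(no output)
```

View pics/c5.png

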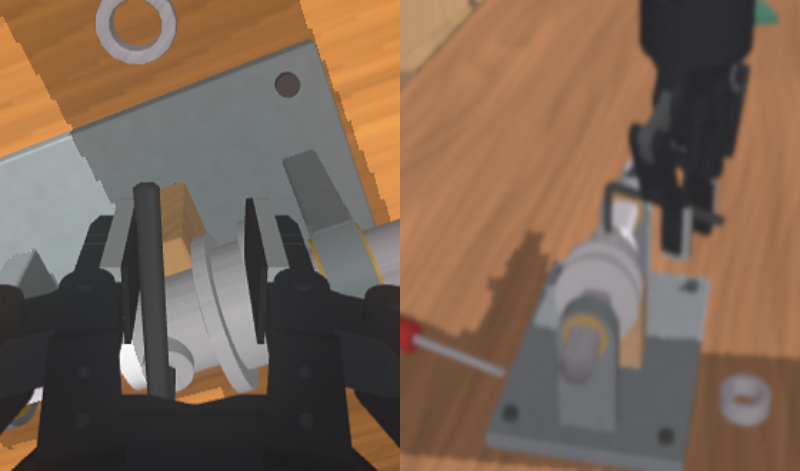

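The key is still against the trailing pad, at turn ≈3.3 rad. I continue to near the joint 6 limit, then flip the tool by half a turn.

```bash
python3 - <<'E'
from key import *
S=[561.8,110.5]; psi0=-.174
psi,hit=sweep(S,psi0,-3.5,-3.9,11.5,-1,step=.1,vel=50); print(get_qpos()[5])
if not hit:
    p,q,_=pose(S,psi,0,psi0-psi,-1)
    servo_line(p,100); servo_line([p[0],p[1],205],150)
    p,q,_=pose(S,psi,0,psi0-psi,1); print(inverse_kinematics([p[0],p[1],205],q))
    move_pose([p[0],p[1],205],q); print('down',servo_line(p,120,stop_force=12),get_contact_force(),get_qpos()[5],get_time_s())
E
```

```text
-3.6 False act 2.686 err [-0.1 -0.2  0. ] F [-1.3 -1.3 -0.1] tan 1.8 w 0.361 t 18.0
-3.7 False act 2.585 err [-0.1 -0.   0. ] F [-1.7 -0.8  0.2] tan 1.6 w 0.363 t 18.3
-3.8 False act 2.484 err [-0.1  0.1 -0. ] F [-1.9 -1.1 -0.2] tan 2.1 w 0.361 t 18.6
-3.9 False act 2.383 err [-0.1  0.1 -0. ] F [-2.6 -0.7 -0.9] tan 2.3 w 0.356 t 18.9
-2.933051088127144
[ 0.6033298   0.23007026  0.00850196  0.         -1.34922803  0.20905918]
down False [0.56080727 0.6886772  0.91129127] 0.20903222499151927 23.3
```

```bash
python3 - <<'E'
from key import *
S=[561.8,110.5]; psi0=-.174
print(sweep(S,psi0,-3.9,-5.3,11.5,1,step=.1,vel=40,stop=12))
E
```

```text
-4.0 False act 2.281 err [0.2 0.1 0.3] F [-0.5 -0.4  0.6] tan 0.7 w 0.363 t 23.9
-4.1 False act 2.183 err [0.  0.  0.1] F [-1.  -0.1  1.1] tan 0.9 w 0.362 t 24.3
-4.2 False act 2.084 err [-0.1  0.1  0. ] F [-1.1  0.3  1.8] tan 0.9 w 0.357 t 24.6
-4.3 False act 1.984 err [-0.1  0.1 -0. ] F [-2.9  0.2  0. ] tan 2.5 w 0.357 t 24.9
-4.4 False act 1.884 err [-0.1  0.2  0. ] F [-2.8  0.7  0.5] tan 2.4 w 0.363 t 25.3
-4.5 False act 1.784 err [-0.1  0.2  0. ] F [-2.3  0.8  1. ] tan 2.1 w 0.361 t 25.6
-4.6 False act 1.684 err [-0.   0.2 -0. ] F [-2.1  2.1  0.4] tan 1.9 w 0.359 t 26.0
-4.7 False act 1.583 err [0.  0.2 0.1] F [-1.8  1.3 -0.9] tan 1.8 w 0.359 t 26.3
-4.8 False act 1.484 err [-0.   0.1  0.1] F [-2.4  2.2  0.1] tan 2.6 w 0.36 t 26.7
-4.9 False act 1.386 err [-0.1  0.2  0.1] F [-2.1  3.   0.1] tan 2.6 w 0.36 t 27.0
-5.0 True act 1.378 err [-6.8  2.2 -1.5] F [-8.9  2.7  6.1] tan 9.3 w 0.362 t 27.2
(-4.9999999999999964, True)
```

```bash
python3 - <<'E'
from key import *
S=[561.8,110.5]; psi0=-.174
for ps in (-4.95,-5.0,-5.05,-5.1):
    p,q,t=pose(S,ps,11.5,psi0+4.9,1); h=servo_line(p,25,ori=q,stop_force=14)
    hold(.15); f=get_contact_force(); tp=get_tool_pos(); r=tp[:2]-S
    print(ps,h,'act',np.round(np.arctan2(r[1],r[0])+np.arctan2(11.5,75),3),tp,'F',np.round(f,1),'tan',-f[:2]@t,get_width(),get_time_s())
    if -f[:2]@t>17: break
cam('wrist','w6.png'); cam('top','t6.png')
a=cv2.imread('pics/w6.png')[100:480,150:490];b=cv2.imread('pics/t6.png')[160:320,240:440]
cv2.imwrite('pics/c6.png',np.hstack([cv2.resize(a,(400,447)),cv2.resize(b,(400,447))]))
E
```

```text
-4.95 False act 1.367 [588.0770254  181.25456505 125.30256827] F [-10.5   3.8   3.1] tan 11.08930939687419 0.36245214138199316 27.6417
-5.0 False act 1.349 [589.21597677 180.43885962 124.80041785] F [-17.9   7.8   5.7] tan 19.368899456542973 0.36208063056070017 28.0917
```

View pics/c6.png

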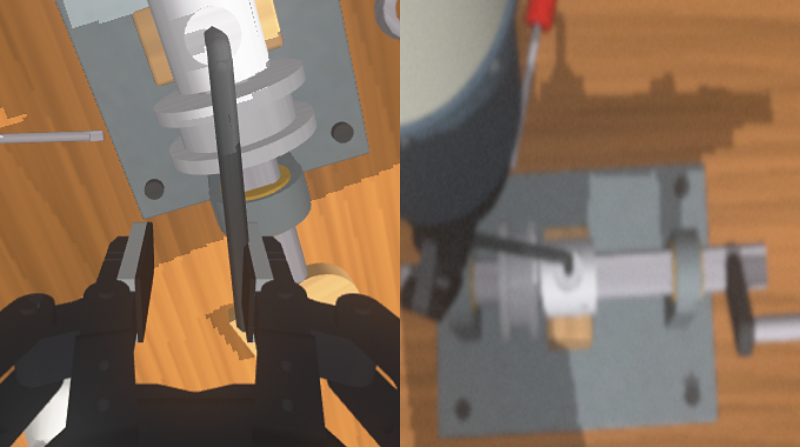

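The pad bears on the key, which stood still under a 19 N push, with crank and shaft unchanged. I back off, lift clear and make the last check.

```bash
python3 - <<'E'
from meas import *
from key import pose
S=[561.8,110.5]
p,q,t=pose(S,-4.905,1,4.73,1)
servo_line(p,80,ori=q); print(get_contact_force()); servo_line([p[0],p[1],210],150)
move_pose([565,-20,270],down(0.026+np.pi))
shaft('w7.png'); cam('top','t7.png'); print(get_contact_force(),get_time_s())
a=cv2.imread('pics/w7.png')[130:420,200:440];b=cv2.imread('pics/t7.png')[110:360,160:460]
cv2.imwrite('pics/c7.png',np.hstack([cv2.resize(a,(380,460)),cv2.resize(b,(420,460))]))
E
```

```text
[0.74657872 0.4770255  0.18140477]
266 [156 157 159 159 161 163 147 112 122 132 191 213 212 209 197 188 187 188
 188 187 192 194 195 202 208 204 211 207 210 218 215 183 156 158 158 157
 156 157 158 158]
274 [161 160 160 161 161 160 164 110 121 126 185 213 211 208 205 202 202 204
 206 207 207 204 199 206 209 204 211 208 208 216 215 181 157 159 160 161
 161 160 159 159]
282 [104 104 103 104 103 104 104 112 121 123 179 214 211 208 206 202 202 203
 206 206 207 204 199 206 208 204 212 208 210 217 216 162 101 103 105 105
 105 105 105 105]
290 [106 106 106 106 105 106 105 107 120 122 173 219 213 208 207 203 201 204
 205 206 206 203 199 206 208 204 212 208 211 217 215 144 101 105 104 104
 105 105 105 104]
298 [102 102 102 102 102 102 103 105 119 122 167 217 212 207 207 203 202 203
 204 205 204 203 199 206 207 204 212 208 212 218 212 139 100 103 105 105
 104 104 103 103]
551.0 57 87.11
552.5 53 90.43
554.0 77 92.24
555.5 42 92.8
557.0 80 92.95
558.5 40 92.84
560.0 80 93.06
561.5 62 93.07
563.0 58 92.84
564.5 80 93.08
566.0 42 93.29
567.5 77 92.78
569.0 50 93.2
570.5 70 92.41
572.0 56 90.9
573.5 63 87.96
pin x 522.3715418257843 535.3205739433989 n 766 ztop 125.06334213115605
[ 0.14851822 -0.0313073   0.19552611] 30.225
```

View pics/c7.png

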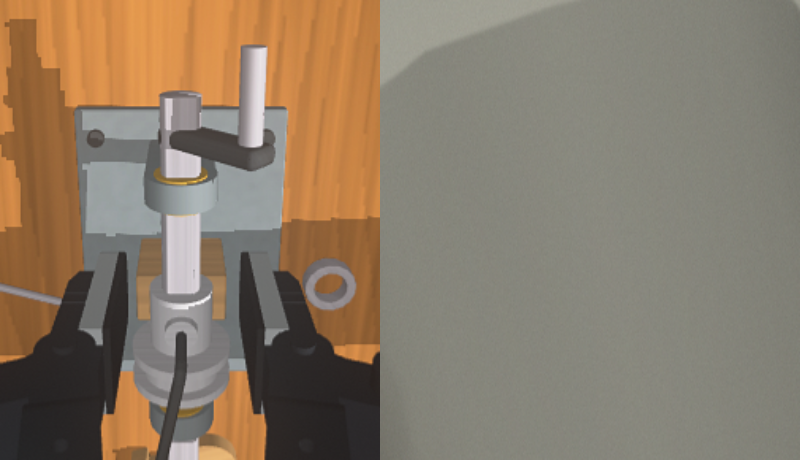

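The flat is still level and up, the pin hasn't moved, and the key points along +y with nothing touching it. The arm blocks the top camera in this pose. I hand in.

```bash
python3 -c "
from h import *
print(hand_in(), get_time_s())"
```

```text
the job is handed in; nothing more can be done
the job is handed in; nothing more can be done
```

The flat now faces up at the setscrew, and the screw is tightened onto it. I handed the job in at about 30 s.

- **Shaft:** I gripped the crank pin and turned the shaft back about 0.73 rad, then let go. The depth profile across the flat was level before and after tightening, with a slope of about 0.02 or less. The pin stood 36 mm to the jig's -x side of the shaft axis (35.9 mm expected), which puts the flat within about 0.02 rad of up.
- **Key:** I pushed it clockwise in two strokes, about 4.7 rad in all. It then stopped dead, and a firm push of about 19 N moved the fingertips less than 2 mm, which I took as the arm flexing. Afterwards I backed off and lifted clear, and the contact force read about zero.

**Checks that disagreed or failed:**
- **Running force:** on the key it read only 0.2–2.7 N, not the stated 3–4 N, so I saw no clear rise when the screw met the flat. I judge it home by the dead stop and by the total turn, which fits the stated range (at most about 4.85 rad).
- **Camera mismatch:** the top and wrist cameras disagreed by about 2–4 mm on the jig's position, so I used a compromise for the screw axis.
- **Bystanders:** the arm blocked the last top picture. In the last wrist view the collar and the visible part of the screwdriver looked undisturbed. I had no clear final view of the wooden cutout and the glue bottle, but the tool stayed at least 100 mm above the table throughout.

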